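# Load the abrasive roll and set the strip-length gauge

## Robot

A 6-joint arm with a two-finger parallel gripper is mounted at the origin on a cart in front of the work surface, level with it; the furniture and walls round the work are solid. World frame = base frame: x ahead of the robot, y to its left, z up, the work surface at z = 0. Lengths are in mm, angles in rad, forces in N, time in s.
With the tool pointing down it reaches from about 275 to 750 mm from the base axis. Payload 10.2 kg.
Tool frame: the origin (TCP) lies at the very end of the fingers, on their centre line; the grasp point (between the pads) lies 19 mm behind it; z points along the fingers, y is the line along which they close (so a half turn about z gives the same grasp; the last joint's range is limited). The gripper opens to 85 mm and grips with 20 to 120 N. Pads are 22 mm wide; open, the fingers measure 114 mm over their backs; the gripper's body (76 mm by 85 mm) begins 54 mm behind the grasp point. The pads swing forward as they close: fully open they stand 13 mm farther back than shut.
Start: joints at [-1.439, 0.313, 1.498, -0, 1.331, -0.223], TCP at [182.374, -492.312, 231.294] pointing down, gripper open.
Joint ranges: [-2.94, 2.94], [-0.97, 2.17], [0.19, 2.56], [-1.23, 4.37], [0.02, 3.11], [-2.88, 2.88]. Speed limits (rad/s): [2.39, 2.39, 3.01, 3.14, 3.14, 3.14].

## Interface

Orientations are given as a unit quaternion [w, x, y, z].
In Python, from rig import ctrl gives the robot as it stands.
- The arm moves only by the tool step_arm, never from a script. Its argument "increments" is a list of rows, each a list of 3 entries, a list of its own where there are three numbers: the shift along the tool's x, y, z in cm, then the turn, a rotation vector about the tool's x, y, z in degrees, then the opening in per cent of the stroke, from 0 (shut) to 100 (fully open). A call has 1 to 8 rows; each row is the pose to reach, as a shift and turn from the pose commanded when the call began, along the tool's axes at that moment; what a row does not reach only later rows make up. A row lasts 1/8 s, in which the tool goes at most 62.5 mm and 10.7 degrees, less where a joint would pass 70% of its speed; a pose out of reach is approached as far as the arm can. A call with a gripper value outside its range is refused whole. The fingers move at their own pace and stop on an object; "squeeze" is the grip in N (left out, the last holds). Time passes only in rows, so rows that repeat a pose let the fingers close. It gives the time, the measured TCP pose, the force, the opening and the grip force at its end, in the units of the state.
- ctrl.sense(): the state, without advancing time (a new reading comes with each control period).
- ctrl.capture(name): name is "scene" or "top"; returns a dict with "img" (420x560x3 uint8, red, green, blue), "fx", "fy", "cx", "cy" (pixels), "k1" (the pictures are not rectified: a ray, as slopes to the right and down, at radius r is drawn at 1 + k1 r^2 times it, then the intrinsics apply), "extrinsics" (4x4, takes a point from camera to world coordinates). Camera axes: x right, y down, z forward; pixel columns grow to the right and rows downward; lengths in mm; the calibration is good to about 2 mm. A picture is of the moment at which its call begins. There is no depth.
- ctrl.finish_job(): hands the job in; it is judged then, once.
The state is a dict: "time_s": time; "joints": joint angles; "dq": joint speeds; "tau": joint torques, N m; "eef_pos": TCP position; "ee_rot": TCP orientation; "force": force on the tool from outside, world axes, zero at the start; "wrist_torque": the same for the moment, N m; "grip_width": opening from 0.0 (shut) to 1.0 (fully open); "grip_force": force on a finger pad.
Only numpy, scipy, OpenCV 4.12 (cv2) and the standard library are available. Lean on these libraries where they do the work, as an engineer would, in place of code of your own. Each camera call takes 0.05 s, during which the arm holds its last target. There are 200 camera calls.

## Task

Load the roll of abrasive onto the upright spindle of the cutting stand, fully down on its flange, and let go of it. Then push the lock button on the gauge housing all the way down, pull the gauge arm out by its upright post until its pointer is at the 60 mm mark (the long full-width tick), and hold it there: the arm is sprung and slides back if let go, so finish while still holding the post at the mark. Leave the tape ring, the caliper and the low open tin where they are.

Things in the scene. Friction and masses are not known exactly. Their poses are not given: they have to be found in the camera images.
- roll_center (a point): centre (half-way up) of the loose roll of abrasive standing upright on the bench: brown cylinder, 52 mm outer diameter, 60 mm high, with a cardboard core and a 26 mm bore right through along its z axis; 0.11 to 0.23 kg. The saw's raised head (x 0.54 to 0.8, y -0.05, z 0.27 to 0.42 m from the robot's base) stands between it and the stand: carry it across at x below 0.40
- stand: cutting stand, fixed to the bench, yaw varies between starts. Origin at bench level; z up. Grey plate 130 x 130 x 12 mm (x -60..70, y -65..65 mm) carrying the spindle and, along y = -35 mm, the gauge housing (x -61..65, 32 mm wide, top at z = 38 mm). A 46 mm wide, 12 mm thick aluminium scale tongue runs from the plate to x = -175 mm along y = -35 mm. The gauge arm slides out of the housing along the stand's -x axis, over the scale
- spindle_seat (a point): centre of the top of the spindle's flange, where the roll's underside comes to rest, 18 mm above the bench; 20 mm in x and 38 mm in y from the stand's origin
- spindle_tip (a point): tip of the upright steel spindle, 90 mm above the bench: 22 mm diameter shaft from the flange up to z = 75 mm, then a cone to 8 mm diameter at the tip
- lock_top (a point): centre of the top face of the round black lock button, 23 mm diameter, on top of the gauge housing, 50 mm above the bench when up; it is pushed straight down 7 mm (to its stop), takes about 4 N, and stays down by itself
- lock (a joint): travel of the lock button in m: 0 up (arm locked), 0.007 fully down; the arm is free above 0.005
- post_grip (a point): point to grip on the axis of the upright round post at the end of the gauge arm, 66 mm above the bench; the post is 18 mm in diameter and its top is 22 mm above this point; the 12 mm thick arm rod (top at z = 30 mm) leads from it to the housing. The pointer, a thin cross plate, is at the post's foot right under its axis
- gauge_arm (a joint): extension of the gauge arm in m: 0 fully in (pointer at the first tick), grows as the post is pulled along the stand's -x axis, 0.08 fully out; ticks every 10 mm, the long one at 0.060. Locked at 0 to 0.004 until the button is down. A spring pulls it back in with 3 N when in, about 4.2 N at 60 mm
- mark60 (a point): where post_grip comes to lie when the pointer is exactly at the 60 mm mark
- tape_ring: bystander: flat black roll of cloth tape, 106 mm diameter, 19 mm high, large hole, lying on the bench; may have changed places with the abrasive roll; leave it alone
- caliper_1: bystander: digital caliper lying flat, 59 x 200 x 11 mm, long along its y; leave it alone
- tin_cup: bystander: low open round metal tin, empty, 67 mm diameter, 34 mm high; leave it alone
Mind the look-alikes: they are no part of the job. There is more than one size of the part that bears roll_center; the job needs the largest.

How it is judged:
By the outcome, as a careful person would: the job done as asked, in the order asked, and still so for the second after the job is handed in, while the arm keeps its last pose, push and grip.
It also fails if it takes over 67 s, if anything falls off the work surface, if the arm or the gripper's body presses on something with over 40 N, if the wrist force passes 120 N, or if a joint passes its speed limit or range.

## Working session

There is one attempt and no reset: what is moved stays moved. The work goes in short steps, Python scripts to look and compute and a tool call to move; the robot and the scene stay as the last step left them, time stands still between calls to the robot, and variables do not carry over. Pictures are saved under pics/ and viewed, at most 10 in all, crops included, and the job is handed in when it is done.

Besides the shell and the picture viewer there is one more tool, called after "Emit:" by a JSON object that holds its "name" and its "arguments", one argument or row to a line. step_arm: Moves the arm, as the interface text tells. Its arguments: {"type":"object","properties":{"increments":{"type":"array"},"squeeze":{"type":"number"}},"required":["increments"]}

```bash
ls; mkdir -p pics
python3 - <<'E'
from rig import ctrl
import cv2,pickle
for n in("scene","top"):
    c=ctrl.capture(n); cv2.imwrite(f"pics/{n}0.png",c["img"][:,:,::-1]); pickle.dump(c,open(f"pics/{n}0.pkl","wb"))
    print(n,c["fx"],c["cx"],c["cy"],c["k1"],c["extrinsics"].round(3).tolist() if hasattr(c["extrinsics"],"round") else c["extrinsics"])
s=ctrl.sense();print(s["eef_pos"],s["ee_rot"],s["time_s"])
E
```

```text
pics
scene 516.7001168391624 272.79710246144856 214.58811001394886 -0.1531550022055791 [[-0.496, -0.641, 0.586, -280.226], [-0.868, 0.358, -0.343, 540.354], [0.011, -0.679, -0.734, 1149.649], [0.0, 0.0, 0.0, 1.0]]
top 417.0464136956922 276.56889985555836 202.88831612655744 -0.11441645221520493 [[-0.288, -0.874, 0.392, -8.891], [-0.958, 0.264, -0.116, 196.747], [-0.002, -0.408, -0.913, 1404.808], [0.0, 0.0, 0.0, 1.0]]
[ 182.33665396 -492.09917783  230.81440417] [-5.44047374e-04  9.84310054e-01  1.76446648e-01  3.74927656e-05] 0.1
```

View pics/scene0.png

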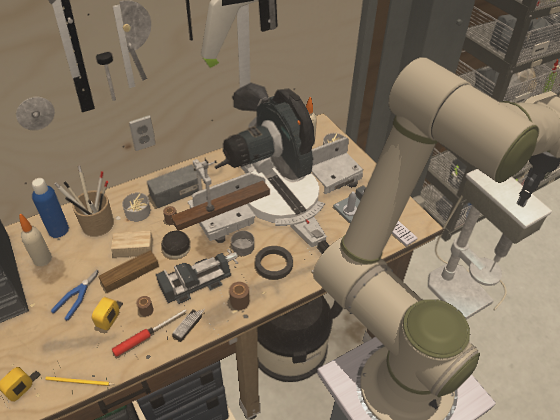

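View pics/top0.png

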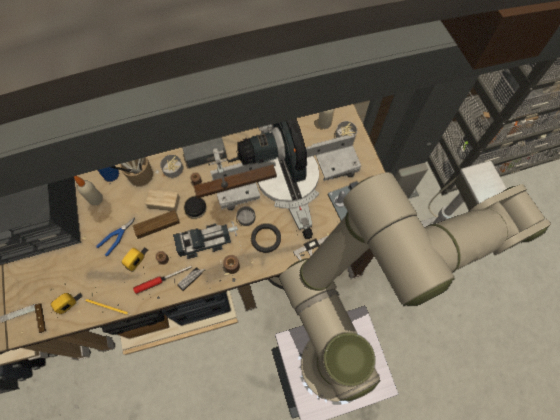

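The scene view shows the largest brown roll at about (239,295), with smaller ones at (145,306) and (170,215). In the top view the large roll is at (231,264). The stand is partly hidden behind the arm, near (342,200) in the top view.

```bash
cat > h.py <<'E'
import numpy as np,cv2,pickle
from rig import ctrl
from scipy.spatial.transform import Rotation as R
def snap(n,tag):
    c=ctrl.capture(n); pickle.dump(c,open(f"pics/{n}{tag}.pkl","wb")); return c
def load(n,tag): return pickle.load(open(f"pics/{n}{tag}.pkl","rb"))
def K(c): return np.array([[c["fx"],0,c["cx"]],[0,c["fy"],c["cy"]],[0,0,1.]])
def D(c): return np.array([c["k1"],0,0,0,0.])
def ray(c,p):
    u=cv2.undistortPoints(np.array([[p]],float),K(c),D(c))[0,0]
    E=np.array(c["extrinsics"]); return E[:3,3],E[:3,:3]@np.array([*u,1])
def plane(c,p,z):
    o,d=ray(c,p); return o+d*(z-o[2])/d[2]
def tri(rs):
    A=np.zeros((3,3));b=np.zeros(3)
    for o,d in rs:
        d=d/np.linalg.norm(d);M=np.eye(3)-np.outer(d,d);A+=M;b+=M@o
    return np.linalg.solve(A,b)
def proj(c,P):
    E=np.linalg.inv(np.array(c["extrinsics"]));q,_=cv2.projectPoints(np.array(P,float).reshape(-1,3),cv2.Rodrigues(E[:3,:3])[0],E[:3,3],K(c),D(c));return q[:,0]
def totool(P):  # world target TCP -> tool-axes shift in cm from current measured pose
    s=ctrl.sense();w,x,y,z=s["ee_rot"];r=R.from_quat([x,y,z,w])
    return (r.inv().apply(np.array(P)-s["eef_pos"])/10).round(2), r.as_matrix().round(3).tolist()
def crop(c,x,y,w,h,k): return cv2.resize(c["img"][y:y+h,x:x+w,::-1],None,fx=k,fy=k,interpolation=cv2.INTER_CUBIC)
E
python3 - <<'E'
from h import *
s,t=load("scene",0),load("top",0)
a=np.vstack([np.hstack([crop(s,215,270,50,50,6),crop(t,206,240,50,50,6)]),np.hstack([crop(s,325,170,100,100,3),crop(t,285,170,100,100,3)])])
cv2.imwrite("pics/c1.png",a)
for nm,c,p in(("s",s,(239,287)),("t",t,(231,259))): print(nm,plane(c,p,60).round(1))
for p in((145,300),(170,209)): print("small",plane(s,p,40).round(0))
print(plane(s,(352,205),20),plane(t,(342,200),20))
E
```

```text
s [412.5 230.8  60. ]
t [415.2 231.4  60. ]
small [506. 455.  40.]
small [773. 277.  40.]
[ 537.69760559 -218.31621259   20.        ] [ 527.14018037 -211.15695971   20.        ]
```

View pics/c1.png

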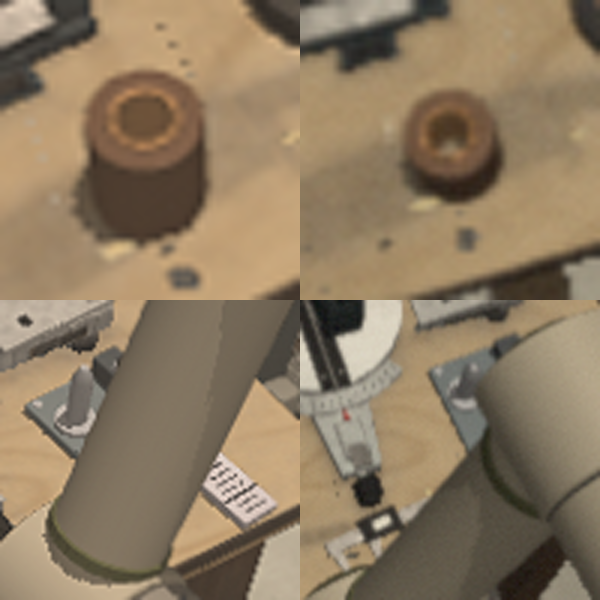

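Left crops: the roll's top ring is centred at scene (238.9,289.3) and top (230.8,262.2). Right crops: the stand's spindle is visible, but the post is hidden by the arm, so I'll measure the stand once the arm has moved.

Run:
```python
from h import *
s,t=load("scene",0),load("top",0)
ps,pt=(238.9,289.3),(230.8,262.2)
print(plane(s,ps,60).round(1),plane(t,pt,60).round(1),tri([ray(s,ps),ray(t,pt)]).round(1))
print("ring",plane(s,(273,262),15).round(0),"caliper",plane(s,(187,324),10).round(0),"vise near end",plane(s,(225,278),20).round(0),plane(s,(165,298),10).round(0))
P=(plane(s,ps,60)+plane(t,pt,60))/2; 
print(totool([P[0],P[1],231])); print(ctrl.sense()["joints"])
```

```text
[406.3 234.2  60. ] [404.7 234.8  60. ] [403.9 235.   63.4]
ring [470.  98.  15.] caliper [407. 384.  10.] vise near end [482. 239.  20.] [507. 404.  10.]
(array([ 4.617e+01, -6.039e+01,  6.000e-02]), [[0.938, 0.347, -0.0], [0.347, -0.938, 0.001], [0.0, -0.001, -1.0]])
[-1.43943044e+00  3.13386133e-01  1.49831315e+00  2.55936531e-05
  1.33098377e+00 -2.23390821e-01]
```

Emit:
{"name": "step_arm", "arguments": {
  "increments": [
    [[3.6,-4.7,0],[0,0,0],100],
    [[7.2,-9.4,0],[0,0,0],100],
    [[10.8,-14.1,0],[0,0,0],100],
    [[14.4,-18.8,0],[0,0,0],100],
    [[18,-23.5,0],[0,0,0],100],
    [[21.6,-28.2,0],[0,0,0],100],
    [[25.2,-32.9,0],[0,0,0],100],
    [[28.8,-37.6,0],[0,0,0],100]
  ],
  "squeeze": 50
}}

```text
time_s: 1.1
eef_pos: [321.9, -37.8, 231.4]
ee_rot: [0.0, 0.984, 0.176, 0.0]
force: [1.4, -2.2, 0.0]
grip_width: 0.996
grip_force: 0.0
```

Emit:
{"name": "step_arm", "arguments": {
  "increments": [
    [[3.6,-4.7,0],[0,0,0],100],
    [[7.2,-9.4,0],[0,0,0],100],
    [[10.8,-14.1,0],[0,0,0],100],
    [[14.4,-18.8,0],[0,0,0],100],
    [[17.4,-22.8,3],[0,0,0],100],
    [[17.4,-22.8,8],[0,0,0],100],
    [[17.4,-22.8,12],[0,0,0],100],
    [[17.4,-22.8,12],[0,0,0],100]
  ]
}}

```text
time_s: 2.1
eef_pos: [404.3, 234.2, 109.3]
ee_rot: [0.0, 0.984, 0.177, -0.003]
force: [0.1, -0.7, 0.5]
grip_width: 1.002
grip_force: 0.0
```

Run:
```python
from h import *
s,t=snap("scene",1),snap("top",1)
q=ctrl.sense();print(q["time_s"],q["eef_pos"],q["joints"],totool([405.5,234.5,22]))
cv2.imwrite("pics/c2.png",np.hstack([crop(s,310,170,130,130,3),crop(t,285,160,130,130,3)]))
```

```text
2.2 [406.39445737 234.66629973 112.50457199] [2.73218419e-01 3.29178932e-01 1.81638511e+00 1.75297030e-05
 9.94728218e-01 1.48934212e+00] (array([-0.1 , -0.02,  9.05]), [[0.938, 0.347, 0.001], [0.347, -0.938, 0.0], [0.001, 0.0, -1.0]])
```

View pics/c2.png

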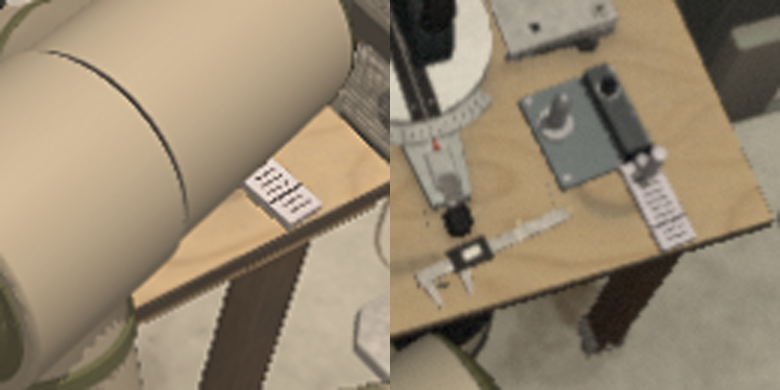

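The stand is now clear in the top view (crop scale 3, offset 285,160): spindle tip near (341,192), lock button near (357,189), post near (374,211), and scale tongue end near (379,240). Next I'll grasp the roll.

Emit:
{"name": "step_arm", "arguments": {
  "increments": [
    [[-0.1,0,4.5],[0,0,0],100],
    [[-0.1,0,9],[0,0,0],100],
    [[-0.1,0,9],[0,0,0],100],
    [[-0.1,0,9],[0,0,0],40],
    [[-0.1,0,9],[0,0,0],40],
    [[-0.1,0,9],[0,0,0],40],
    [[-0.1,0,9],[0,0,0],40],
    [[-0.1,0,9],[0,0,0],40]
  ]
}}

```text
time_s: 3.2
eef_pos: [406.2, 234.7, 23.7]
ee_rot: [-0.0, 0.984, 0.177, 0.002]
force: [-2.1, -1.1, 10.7]
grip_width: 0.597
grip_force: 50.0
```

Run:
```python
from h import *
s,t,s0=load("scene",1),load("top",1),load("scene",0)
cv2.imwrite("pics/c3.png",np.vstack([np.hstack([crop(t,325,175,50,50,8),crop(t,345,195,50,50,8)]),np.hstack([crop(s0,328,180,25,25,8),crop(s,375,200,75,25,8)])])[:, :800])
```

```text
(no output)
```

View pics/c3.png

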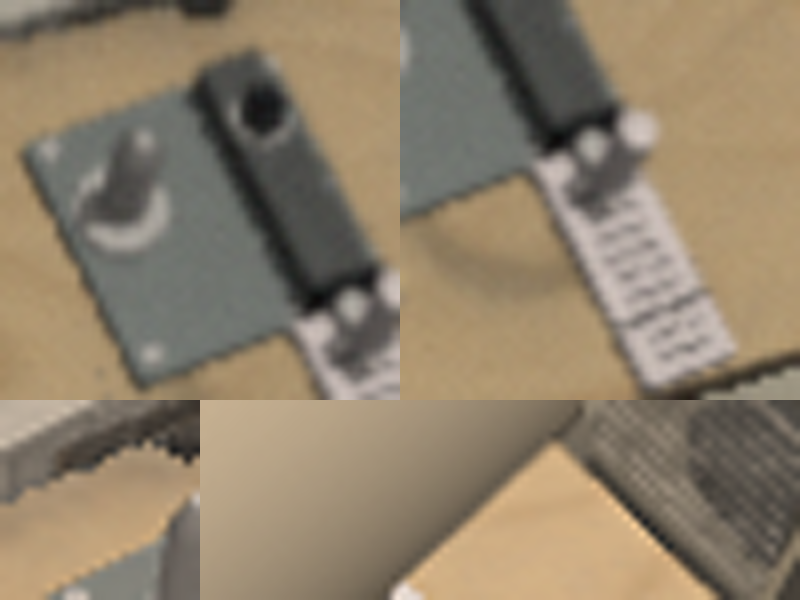

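The grasp reads 50.7 mm open against the 52 mm roll, so it is held. The crops show the flange centre at top-view (340.2,200.6), spindle tip (342.5,191.2), button (357.6,187.8), plate corners (327.3,193.3) and (342.7,222.9), tongue-end corners (386.4,238.6) and (376.1,243.3), and the long tick centred at (377.3,232.9). I'll lift now, clear of everything, and fit the stand pose.

Emit:
{"name": "step_arm", "arguments": {
  "increments": [
    [[0,0,-3],[0,0,0],40],
    [[0,0,-8],[0,0,0],40],
    [[0,0,-14],[0,0,0],40],
    [[0,0,-16],[0,0,0],40]
  ]
}}

```text
time_s: 3.7
eef_pos: [405.9, 234.6, 186.0]
ee_rot: [-0.0, 0.984, 0.177, 0.004]
force: [-0.1, -0.2, -2.5]
grip_width: 0.597
grip_force: 52.8
```

```bash
cat > fit.py <<'E'
from h import *
t=load("top",1)
obs=[((340.2,200.6),(20,38,18)),((342.5,191.2),(20,38,88)),((327.3,193.3),(70,65,12)),((342.7,222.9),(-60,65,12)),((386.4,238.6),(-175,-58,12)),((376.1,243.3),(-175,-12,12))]
W=np.array([plane(t,p,q[2])[:2] for p,q in obs]);S=np.array([q[:2] for _,q in obs],float)
a=W-W.mean(0);b=S-S.mean(0);th=np.arctan2((b[:,0]*a[:,1]-b[:,1]*a[:,0]).sum(),(a*b).sum())
Rm=np.array([[np.cos(th),-np.sin(th)],[np.sin(th),np.cos(th)]]);T=W.mean(0)-Rm@S.mean(0)
def s2w(x,y): return Rm@[x,y]+T
def w2s(p): return Rm.T@(np.array(p)[:2]-T)
E
python3 - <<'E'
from fit import *
print("yaw",np.degrees(th),T); print((W-(S@Rm.T+T)).round(1))
print("spindle",s2w(20,38)," lock",w2s(plane(t,(357.6,187.8),50)),"tick60",w2s(plane(t,(377.3,232.9),12)))
for p in((345+192/8-.44,195+145/8-.44),(345+237/8-.44,195+130/8-.44)): print("blob",[w2s(plane(t,p,z)).round(1) for z in(30,66,88)])
print(totool([360,0,200]),totool([*s2w(20,38),200]))
q=ctrl.sense();print(q["joints"],q["eef_pos"],q["force"])
E
```

```text
yaw 4.99896787830032 [ 511.16188497 -243.00104713]
[[-0.2 -1.2]
 [ 4.4 -1.3]
 [-3.6  1.4]
 [-1.1 -0.9]
 [ 1.   2.9]
 [-0.5 -0.9]]
spindle [ 527.77457403 -203.402833  ]  lock [ 30.80623771 -33.76278925] tick60 [-142.26900583  -34.73209049]
blob [array([-65.9, -34.1]), array([-76.7, -20.5]), array([-83.3, -12.2])]
blob [array([-66.9, -56.4]), array([-77.7, -42.3]), array([-84.3, -33.6])]
(array([-12.45,  20.4 ,  -1.48]), [[0.938, 0.348, 0.007], [0.348, -0.938, 0.002], [0.007, 0.001, -1.0]]) (array([-3.78, 45.31, -1.4 ]), [[0.938, 0.348, 0.007], [0.348, -0.938, 0.002], [0.007, 0.001, -1.0]])
[2.73388667e-01 2.28865566e-01 1.73268694e+00 1.40113998e-05
 1.17261579e+00 1.48920856e+00] [405.88431128 234.60316537 185.99935829] [-0.07693427 -0.23938205 -2.51282401]
```

The fit agrees with the given sizes: lock y is −34 and tick y is −35 (−35 expected), and the post's rest x is −84, 60 mm from the tick at −142. Now I'll carry the roll across at x ≈ 370, turning the tool to match the stand's yaw.

Emit:
{"name": "step_arm", "arguments": {
  "increments": [
    [[-2.9,5.2,0.9],[0,0,4],40],
    [[-5.8,10.4,1.8],[0,0,8],40],
    [[-8.6,15.6,2.7],[0,0,12],40],
    [[-11.5,20.7,3.6],[0,0,15.3],40],
    [[-13.3,25.5,3.6],[0,0,15.3],40],
    [[-15.1,30.3,3.6],[0,0,15.3],40],
    [[-16.9,35.1,3.6],[0,0,15.3],40],
    [[-18.6,39.7,3.6],[0,0,15.3],40]
  ]
}}

```text
time_s: 4.7
eef_pos: [368.2, -204.6, 146.6]
ee_rot: [0.001, 0.999, 0.044, 0.001]
force: [1.6, -0.5, -1.5]
grip_width: 0.605
grip_force: 52.8
```

Emit:
{"name": "step_arm", "arguments": {
  "increments": [
    [[0,0,0],[0,0,0],40]
  ]
}}

```text
time_s: 4.82
eef_pos: [368.3, -205.4, 146.3]
ee_rot: [0.001, 0.999, 0.042, 0.001]
force: [0.0, 1.1, -1.0]
grip_width: 0.596
grip_force: 53.0
```

Run:
```python
from fit import *
s,t2=snap("scene",2),snap("top",2)
q=ctrl.sense();print(q["time_s"],q["eef_pos"],q["force"],totool([*s2w(20,38),150]))
e=q["eef_pos"]
for c,n in((s,"s"),(t2,"t")): print(n,proj(c,[[*s2w(20,38),90],[*s2w(20,38),18],[e[0],e[1],e[2]+38],[e[0],e[1],e[2]-22]]).round(1).tolist())
cv2.imwrite("pics/c4.png",np.hstack([crop(s,310,160,100,100,4),crop(t2,285,165,100,100,4)]))
```

```text
4.925 [ 368.19644022 -202.57999781  145.91839678] [-0.36887764 -0.23404816 -1.90913199] (array([15.89,  1.47, -0.4 ]), [[0.996, 0.087, 0.001], [0.087, -0.996, -0.0], [0.0, 0.0, -1.0]])
s [[352.8, 192.4], [349.8, 209.3], [392.3, 204.6], [388.4, 220.0]]
t [[342.7, 192.1], [339.9, 200.6], [364.2, 223.1], [360.8, 229.7]]
```

View pics/c4.png

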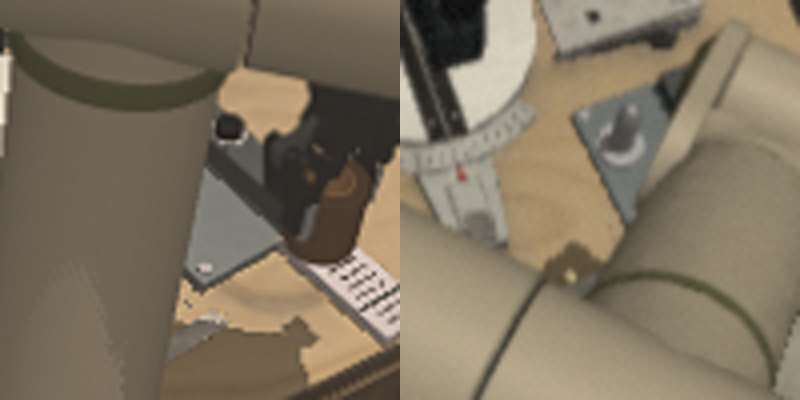

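The scene view shows the held roll upright near (392,212), where I predicted it, and the button near (367,191). Spindle projections match the earlier scene picture within 1 px. I'll move over the spindle and go down in stages, watching the force.

Emit:
{"name": "step_arm", "arguments": {
  "increments": [
    [[5.3,0.5,0],[0,0,0],40],
    [[10.6,1,0],[0,0,0],40],
    [[15.9,1.5,0],[0,0,0],40],
    [[15.9,1.5,0.5],[0,0,0],40],
    [[15.9,1.5,2.5],[0,0,0],40],
    [[15.9,1.5,3.5],[0,0,0],40],
    [[15.9,1.5,4.2],[0,0,0],40],
    [[15.9,1.5,4.2],[0,0,0],40]
  ]
}}

```text
time_s: 5.92
eef_pos: [527.8, -203.5, 103.4]
ee_rot: [-0.0, 0.999, 0.044, -0.0]
force: [-0.3, 0.5, -1.6]
grip_width: 0.602
grip_force: 53.0
```

Emit:
{"name": "step_arm", "arguments": {
  "increments": [
    [[0,0,0.3],[0,0,0],40],
    [[0,0,0.6],[0,0,0],40],
    [[0,0,0.6],[0,0,0],40]
  ]
}}

```text
time_s: 6.3
eef_pos: [528.0, -203.6, 97.1]
ee_rot: [-0.0, 0.999, 0.044, -0.0]
force: [-0.4, -0.0, -1.2]
grip_width: 0.6
grip_force: 53.0
```

Emit:
{"name": "step_arm", "arguments": {
  "increments": [
    [[0,0,0.4],[0,0,0],40],
    [[0,0,0.8],[0,0,0],40],
    [[0,0,1.2],[0,0,0],40],
    [[0,0,1.6],[0,0,0],40]
  ]
}}

```text
time_s: 6.8
eef_pos: [528.0, -203.7, 80.9]
ee_rot: [-0.0, 0.999, 0.044, -0.0]
force: [0.1, 0.1, -1.2]
grip_width: 0.601
grip_force: 53.0
```

Emit:
{"name": "step_arm", "arguments": {
  "increments": [
    [[0,0,0.7],[0,0,0],40],
    [[0,0,1.4],[0,0,0],40],
    [[0,0,2.1],[0,0,0],40],
    [[0,0,2.8],[0,0,0],40],
    [[0,0,3.5],[0,0,0],40],
    [[0,0,4.0],[0,0,0],40],
    [[0,0,4.2],[0,0,0],40],
    [[0,0,4.2],[0,0,0],40]
  ]
}}

```text
time_s: 7.8
eef_pos: [528.3, -203.7, 41.7]
ee_rot: [0.0, 0.999, 0.044, 0.0]
force: [-9.1, 4.7, 22.0]
grip_width: 0.599
grip_force: 55.0
```

The height difference is 41.7 − 23.7 = 18.0 mm, which is the flange height, so the roll is seated. Release it and go up.

Emit:
{"name": "step_arm", "arguments": {
  "increments": [
    [[0,0,0],[0,0,0],75],
    [[0,0,0],[0,0,0],75],
    [[0,0,0],[0,0,0],75],
    [[0,0,-2],[0,0,0],75],
    [[0,0,-6],[0,0,0],75],
    [[0,0,-10],[0,0,0],50],
    [[0,0,-12],[0,0,0],20],
    [[0,0,-12],[0,0,0],0]
  ]
}}

```text
time_s: 8.8
eef_pos: [528.5, -204.0, 160.3]
ee_rot: [0.001, 0.999, 0.044, 0.001]
force: [-0.1, -0.7, -0.2]
grip_width: 0.113
grip_force: 0.0
```

Run:
```python
from fit import *
s,t2=snap("scene",3),snap("top",3)
q=ctrl.sense();print(q["time_s"],q["eef_pos"],q["force"],q["grip_width"])
lk=plane(t,(357.6,187.8),50);l2=plane(load("scene",2),(366.8,191.4),50)
print("lock top/scene",lk,l2,w2s(l2)); print(totool([*s2w(31,-35),75]))
cv2.imwrite("pics/c5.png",np.hstack([crop(s,310,160,100,100,4),crop(t2,285,165,100,100,4)]))
```

```text
8.9 [ 527.67970723 -203.48373267  158.18398533] [ 0.43927756 -0.16729532 -1.56816605] 0.0028399746466145383
lock top/scene [ 544.7929591  -273.95102408   50.        ] [ 540.78984586 -271.84246516   50.        ] [ 27.00208642 -31.31342826]
(array([1.12, 7.3 , 8.31]), [[0.996, 0.088, -0.001], [0.088, -0.996, 0.001], [-0.001, -0.001, -1.0]])
```

View pics/c5.png

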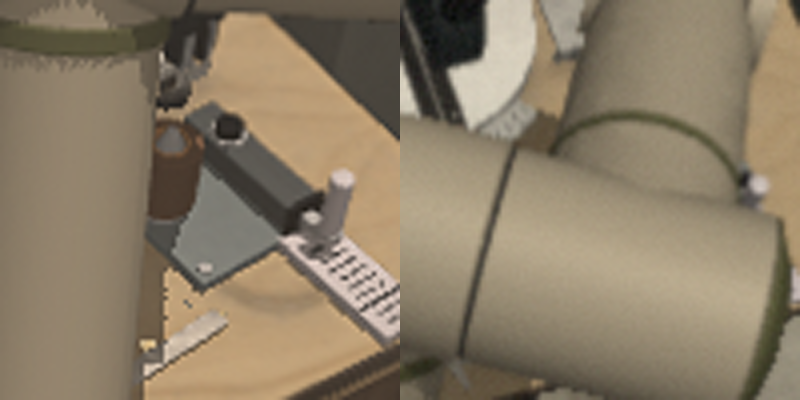

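The roll sits on its flange with the spindle tip showing, near (352,195) in the scene view. The button is at about (367,191) and the post top at about (395,204). Now I'll press the button with closed fingers.

Emit:
{"name": "step_arm", "arguments": {
  "increments": [
    [[0.5,3.6,0],[0,0,0],0],
    [[1,7.2,1],[0,0,0],0],
    [[1,7.2,5],[0,0,0],0],
    [[1,7.2,9],[0,0,0],0],
    [[1,7.2,10.4],[0,0,0],0],
    [[1,7.2,11.1],[0,0,0],0],
    [[1,7.2,11.6],[0,0,0],0],
    [[1,7.2,11.6],[0,0,0],0]
  ]
}}

```text
time_s: 9.9
eef_pos: [544.8, -274.8, 44.0]
ee_rot: [0.001, 0.999, 0.044, 0.001]
force: [0.5, -1.0, 0.3]
grip_width: -0.001
grip_force: 0.0
```

Emit:
{"name": "step_arm", "arguments": {
  "increments": [
    [[0,0,0.1],[0,0,0],0],
    [[0,0,0.2],[0,0,0],0],
    [[0,0,0.3],[0,0,0],0],
    [[0,0,0.3],[0,0,0],0]
  ]
}}

```text
time_s: 10.4
eef_pos: [545.1, -275.1, 42.6]
ee_rot: [0.001, 0.999, 0.044, 0.001]
force: [-3.7, 2.2, 15.2]
grip_width: 0.005
grip_force: 7.7
```

The stop is felt at z ≈ 43 with 15 N, so the button is down. I'll rise, then locate the post.

Emit:
{"name": "step_arm", "arguments": {
  "increments": [
    [[0,0,-3],[0,0,0],0],
    [[0,0,-8],[0,0,0],40],
    [[-4,0,-10],[0,0,0],60],
    [[-8,0,-10],[0,0,0],60]
  ]
}}

```text
time_s: 10.9
eef_pos: [464.3, -282.0, 142.0]
ee_rot: [0.001, 0.999, 0.044, 0.001]
force: [0.1, -0.6, -0.1]
grip_width: 0.6
grip_force: 0.0
```

Run:
```python
from fit import *
s=load("scene",3)
ps=(310+341/4-.4,160+178/4-.4); pt=(345+237/8-.44,195+130/8-.44)
a,b=plane(s,ps,88),plane(t,pt,88);print(a,b,w2s(a),w2s(b))
for p in((310+375/4-.4,160+299/4-.4),): print("tick60 scene",w2s(plane(s,p,12)),"top",w2s(plane(t,(377.3,232.9),12)))
P=(a+b)/2;q=ctrl.sense();print(P,q["time_s"],q["eef_pos"],q["force"],totool([P[0],P[1],47]))
```

```text
[ 430.63145013 -284.24668487   88.        ] [ 430.06859128 -283.84190868   88.        ] [-83.81817268 -34.07150567] [-84.34361926 -33.61922286]
tick60 scene [-142.65769328  -31.76853423] top [-142.26900583  -34.73209049]
[ 430.3500207  -284.04429677   88.        ] 10.9 [ 464.28711512 -282.01439955  141.99913347] [ 0.07922534 -0.56380334 -0.09192869] (array([-3.42, -0.13,  9.49]), [[0.996, 0.088, 0.003], [0.088, -0.996, -0.003], [0.003, 0.003, -1.0]])
```

Emit:
{"name": "step_arm", "arguments": {
  "increments": [
    [[-1.8,-0.1,0],[0,0,0],60],
    [[-3.5,-0.1,0],[0,0,0],60],
    [[-3.5,-0.1,4],[0,0,0],60],
    [[-3.5,-0.1,8],[0,0,0],60],
    [[-3.5,-0.1,9.3],[0,0,0],60],
    [[-3.5,-0.1,9.3],[0,0,0],60]
  ]
}}

```text
time_s: 11.65
eef_pos: [429.8, -283.7, 47.5]
ee_rot: [-0.0, 0.999, 0.044, -0.0]
force: [-0.5, 0.0, 0.6]
grip_width: 0.599
grip_force: 0.0
```

Emit:
{"name": "step_arm", "arguments": {
  "increments": [
    [[0,0,0],[0,0,0],10],
    [[0,0,0],[0,0,0],10],
    [[0,0,0],[0,0,0],10],
    [[0,0,0],[0,0,0],10],
    [[0,0,0],[0,0,0],10]
  ]
}}

```text
time_s: 12.28
eef_pos: [430.5, -285.9, 48.9]
ee_rot: [0.003, 0.999, 0.044, 0.001]
force: [-1.4, -9.0, 0.6]
grip_width: 0.197
grip_force: 49.6
```

Run:
```python
from fit import *
q=ctrl.sense();print(q["eef_pos"],w2s(q["eef_pos"]),q["force"],q["grip_width"],q["grip_force"])
```

```text
[ 430.45670448 -285.89853687   48.8846184 ] [-84.13619238 -35.70184752] [-1.40244587 -9.02015365  0.60100885] 0.19655328602785055 49.550156593322754
```

Emit:
{"name": "step_arm", "arguments": {
  "increments": [
    [[-1,0.2,0],[0,0,0],10],
    [[-2,0.2,0],[0,0,0],10],
    [[-3,0.2,0],[0,0,0],10],
    [[-4,0.2,0],[0,0,0],10],
    [[-5,0.2,0],[0,0,0],10],
    [[-5.7,0.2,0],[0,0,0],10],
    [[-6,0.2,0],[0,0,0],10],
    [[-6,0.2,0],[0,0,0],10]
  ]
}}

```text
time_s: 13.28
eef_pos: [370.8, -291.3, 48.7]
ee_rot: [0.001, 0.999, 0.044, 0.001]
force: [3.9, 2.4, 7.6]
grip_width: 0.195
grip_force: 50.1
```

Emit:
{"name": "step_arm", "arguments": {
  "increments": [
    [[0,0,0],[0,0,0],10],
    [[0,0,0],[0,0,0],10]
  ]
}}

```text
time_s: 13.52
eef_pos: [370.9, -291.3, 48.7]
ee_rot: [0.001, 0.999, 0.044, 0.001]
force: [3.1, 1.7, 7.1]
grip_width: 0.199
grip_force: 50.1
```

Run:
```python
from fit import *
q=ctrl.sense();print(q["eef_pos"],w2s(q["eef_pos"]),q["force"],q["grip_width"],q["grip_force"])
s,t2=snap("scene",4),snap("top",4)
print(proj(s,[[*s2w(-143,-35),12]]),proj(t2,[[*s2w(-143,-35),12]]))
cv2.imwrite("pics/c6.png",np.hstack([crop(s,360,190,50,70,8),crop(t2,345,190,50,70,8)]))
```

```text
[ 370.93805057 -291.32865776   48.74175973] [-143.90162206  -35.92498928] [3.11680947 1.72623774 7.14244808] 0.19920096368816917 50.059595704078674
[[404.2100154  233.95072591]] [[377.45902643 233.05221189]]
```

View pics/c6.png

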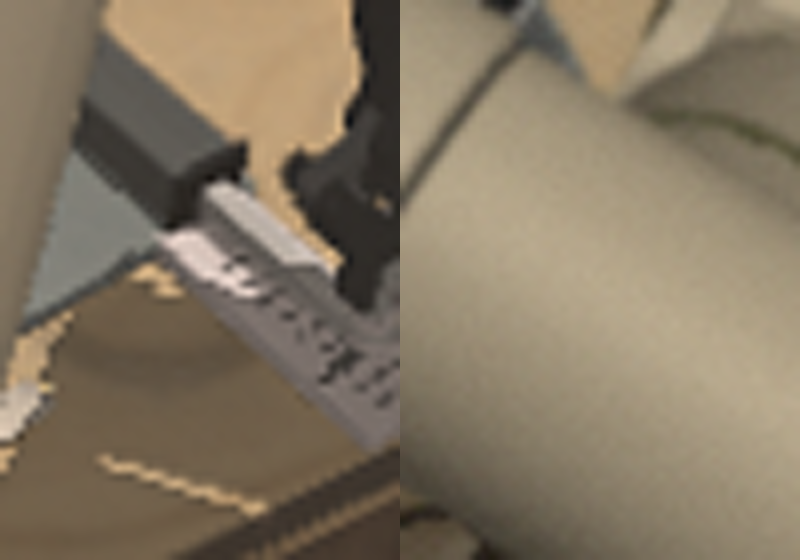

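The post has moved from −84.1 to −143.9 along the stand axis, 59.8 mm from its sprung-in rest. The scene view shows the rod out and the fingers by the long tick, near (403,236). The grip is steady at 50 N, so I'm handing in.

```bash
python3 -c "
from rig import ctrl
print(ctrl.finish_job())"
```

```text
the job is handed in; nothing more can be done
None
```

I handed the job in at about 13.6 s: the roll is on its flange and released, the lock button is down at its stop, and the gripper still holds the post. The post is 59.8 mm out by the arm's own position reading. My camera estimate of the 60 mm tick lies about 1.5 mm short of that, and the pointer itself was hidden by the fingers.

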